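Lock the hold-down bolt of a trimming fixture

ROBOT

A 6-joint arm with a two-finger parallel gripper is mounted at the origin on the work surface. World frame = base frame: x ahead of the robot, y to its left, z up, the work surface at z = 0. Lengths are in m, angles in rad, forces in N, time in s.
With the tool pointing down it reaches from about 0.3 to 0.775 m from the base axis. Payload 14.6 kg.
Tool frame: the origin (TCP) lies between the finger pads; the fingertips stand 22 mm ahead of it and the grasp point (between the pads) lies 3 mm ahead of it (bot.finger_overhang is the distance from the TCP to the fingertips, in m); z points along the fingers, y is the line along which they close (so a half turn about z gives the same grasp; the last joint's range is limited). The gripper opens to 85 mm and grips with 20 to 120 N. Pads are 22 mm wide; open, the fingers measure 114 mm over their backs; the gripper's body (76 mm by 85 mm) begins 54 mm behind the grasp point. The pads swing forward as they close: fully open they stand 13 mm farther back than shut.
Start: joints at [1.262, 0.3, 1.521, -0, 1.321, -0.067], TCP at [0.132, 0.534, 0.253] pointing down, gripper open.
Joint ranges: [-3.03, 3.03], [-0.79, 2.21], [0.23, 2.52], [-1.04, 4.18], [0, 3.07], [-2.55, 2.55]. Speed limits (rad/s): [2.22, 2.22, 2.57, 3.14, 3.14, 3.14].

INTERFACE

Orientations are given as a unit quaternion [w, x, y, z].
In Python, from cell import bot gives the robot as it stands.
- The arm moves only by the shell command python3 -m creep 'ROWS' [FORCE]. ROWS is JSON, a list of rows, each a list of 3 entries, a list of its own where there are three numbers: the shift along the world's x, y, z in cm, then the turn, a rotation vector about the world's x, y, z in degrees, then the opening, from 0 (shut) to 1 (fully open). A call has exactly 8 rows; each row is the pose to reach, as a shift and turn from the pose commanded when the call began; what a row does not reach only later rows make up. A row lasts 1/8 s, in which the tool goes at most 62.5 mm and 10.7 degrees, less where a joint would pass 70% of its speed; a pose out of reach is approached as far as the arm can. A call with a gripper value outside its range is refused whole. The fingers move at their own pace and stop on an object; FORCE is the grip in N (left out, the last holds). Time passes only in rows, so rows that repeat a pose let the fingers close, or fill a call up. It gives the time, the measured TCP pose, the force and the opening at its end, in the units of the state.
- bot.read_state(): the state, without advancing time (a new reading comes with each control period).
- bot.snapshot(name): name is "scene" or "top" or "wrist"; returns the picture (420x560x3 uint8, red, green, blue); there is no depth.
- bot.camera_model(name): a dict with "K" (3x3 intrinsics, pixels), "R" (3x3) and "t" (3): a world point X has camera coordinates R X + t; the wrist camera has in their place "hand_eye" (4x4, takes a point from camera to tool coordinates, whose origin is the TCP and whose axes are the flange's). Camera axes: x right, y down, z forward; pixel columns grow to the right and rows downward; lengths in m; the calibration is good to about 2 mm. The wrist camera is an equidistant fisheye: a pixel r from the principal point sees the ray r / f radians off the axis. A picture is of the moment at which its call begins: read the wrist's pose just before it. camera_model takes no time and is no camera call.
- bot.hand_in(): hands the job in, once; it reports no verdict.
The state is a dict: "time_s": time; "joint_pos": joint angles; "qvel": joint speeds; "joint_efforts": joint torques, N m; "tool_pos": TCP position; "tcp_rot": TCP orientation; "wrist_force": force on the tool from outside, world axes, zero at the start; "wrist_torque": the same for the moment, N m; "width": finger opening in m.
Only numpy, scipy, OpenCV 4.12 (cv2) and the standard library are available. Lean on these libraries where they do the work, as an engineer would, in place of code of your own. Each camera call takes 0.05 s, during which the arm holds its last target. There are 200 camera calls.

TASK

Lock the printed duct into its trimming fixture: with closed fingertips push the bolt's black knob along the long leg of its L-shaped slot to the corner, then push it sideways into the short leg, fully home at the slot's closed end. Push gently and only push: do not grip the knob or pull it up out of the slot. Leave the glue bottle, the jar and the screwdriver where they are, and finish with the hand clear.

Things in the scene. Friction and masses are not known exactly. Their poses are not given: they have to be found in the camera images.
- fixture: Fixed fixture. Origin on the bench under the gate's middle; x along the slot's long leg, y along its short leg. Gate: level aluminium plate x -65..65, y -50..80 mm, top 38 mm up, through slot 15 mm wide: (-35,0) to corner (35,0) to closed end (35,40). Base plate 10 mm thick, x -80..250, y -90..110. The dark duct fills x 125..245, y -85..125, top 75 mm, its clip rings 94 mm.
- slot_start (a point): Centre of the starting end of the long leg, on the gate's top face (38 mm above the bench). Axes as the fixture.
- slot_corner (a point): Centre of the slot's corner, on the gate's top face, 70 mm from slot_start. Axes as the fixture.
- slot_end (a point): Centre of the closed end of the short leg, where the knob must finish, on the gate's top face, 40 mm from slot_corner. Axes as the fixture.
- knob_mid (a point): Centre of the black plastic knob: upright cylinder, 28 mm diameter, 42 mm tall, 43.5 to 85.5 mm above the bench (this point 64.5 mm up). Below it a 21 mm steel collar and a 12 mm pin in the slot, 1.5 mm play each side. About 2 N moves it in either leg; it stays where left; never load it with over 40 N. It carries a flat dark steel tongue under the gate that slides out over the duct's foot.
- bolt_along (a joint): Travel of the knob along the fixture's x, m: 0 at slot_start, 0.070 at slot_corner (hard stop at 0.0715).
- bolt_across (a joint): Travel of the knob along the fixture's y, m: 0 in the long leg, 0.040 at slot_end (hard stop). The slot's inner corner blocks it until the knob is within 1.5 mm of the corner's centre line.
- bolt_knob (a joint): Height of the knob above its seat, m: 0 when down in the slot; a spring holds it down with about 5 N. Pulled up by 10 mm or more the pin leaves the slot, which is not wanted.
- glue_mid (a point): Centre of a loose white glue bottle, 36 mm in diameter, 95 mm tall, standing to the -y side of the fixture. Bystander.
- jar_mid (a point): Centre of a loose amber glass jar with a steel cap, 50 mm in diameter, 55 mm tall, standing to the +y side of the fixture. Bystander.
- driver_grip (a point): Handle of a loose screwdriver, 170 mm long, lying to the +y side of the fixture. Bystander.

How it is judged:
By the outcome, as a careful person would: the job done as asked, in the order asked, and still so for the second after the job is handed in, with the robot touching nothing.
It also fails if it takes over 40 s, if anything falls off the work surface, if the arm or the gripper's body presses on something with over 40 N, if the wrist force passes 120 N, or if a joint passes its speed limit or range.

## Working session

There is one attempt and no reset: what is moved stays moved. The work goes in short steps, Python scripts to look and compute and a shell command to move; the robot and the scene stay as the last step left them, time stands still between calls to the robot, and variables do not carry over. Pictures are saved under pics/ and viewed, on a budget of 10 in all, crops included, one or two more only if the job needs it, and the job is handed in when it is done.

```bash
mkdir -p pics
python3 - <<'E'
from cell import bot
import cv2,numpy as np
for n in("scene","top"):
    im=bot.snapshot(n); cv2.imwrite(f"pics/{n}1.png",im[:,:,::-1])
    c=bot.camera_model(n);print(n,c)
s=bot.read_state();print(s['time_s'],s['tool_pos'],s['tcp_rot'],s['wrist_force'],s['width'])
E
```

```text
scene {'K': array([[500.66655059,   0.        , 286.97708296],
       [  0.        , 500.66655059, 210.24303727],
       [  0.        ,   0.        ,   1.        ]]), 'R': array([[-4.62466817e-01,  8.86636566e-01,  2.06825533e-04],
       [ 5.80108789e-01,  3.02759296e-01, -7.56181593e-01],
       [-6.70520869e-01, -3.49588913e-01, -6.54361793e-01]]), 't': array([ 0.21273111, -0.3248565 ,  1.64341426])}
top {'K': array([[469.71485037,   0.        , 279.68454175],
       [  0.        , 469.71485037, 210.47046845],
       [  0.        ,   0.        ,   1.        ]]), 'R': array([[ 0.01073799, -0.99987276, -0.01179678],
       [-0.996819  , -0.00977198, -0.07909737],
       [ 0.07897202,  0.0126086 , -0.99679709]]), 't': array([0.06814709, 0.61772398, 1.1508938 ])}
0.1 [0.13163844 0.53381664 0.25277702] [-9.79555549e-05  1.20582921e-01  9.92703124e-01 -5.07434897e-04] [-0.01962297 -0.02208941 -0.73149333] 0.08565666296069877
```

View pics/top1.png

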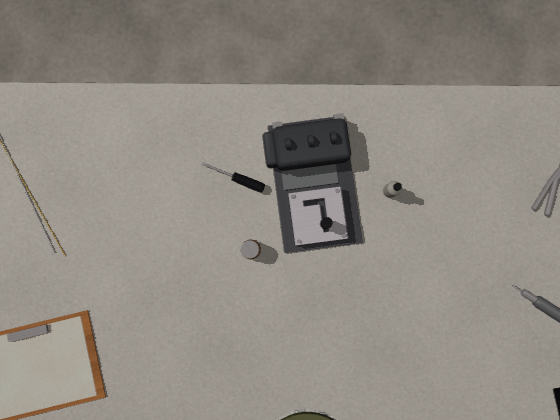

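View pics/scene1.png

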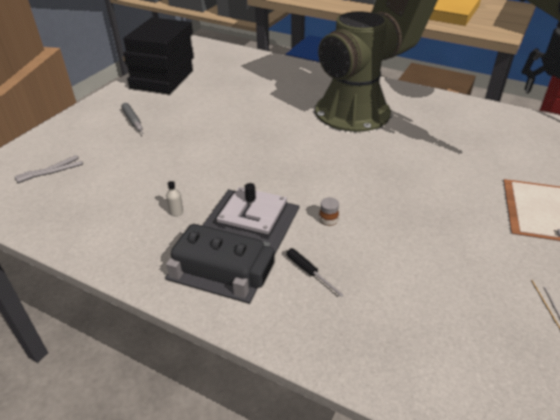

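The top view shows the bright gate around (319,217), the knob at about (326,223), the slot running up to about (322,200) and then left to about (305,203). The jar is at (251,249), the screwdriver at (248,183) and the glue bottle at (393,188). Next I'll measure these.

```bash
cat > h.py <<'E'
from cell import bot
import cv2,numpy as np
def cast(n,px,z):
    c=bot.camera_model(n);px=np.atleast_2d(px).astype(float)
    d=np.c_[px,np.ones(len(px))]@np.linalg.inv(c['K']).T@c['R']
    o=-c['R'].T@c['t']
    return o+d*((z-o[2])/d[:,2])[:,None]
def proj(n,X):
    c=bot.camera_model(n);p=(np.atleast_2d(X)@c['R'].T+c['t'])@c['K'].T
    return p[:,:2]/p[:,2:]
E
python3 - <<'E'
from h import *
im=cv2.imread("pics/top1.png");g=cv2.cvtColor(im,6)
hsv=cv2.cvtColor(im,cv2.COLOR_BGR2HSV)
print(g[217,285:360]);print(hsv[210,295],hsv[217,340],hsv[300,200])
m=np.zeros_like(g);m[180:255,270:365]=(g[180:255,270:365]>140)*255
n,l,st,ce=cv2.connectedComponentsWithStats(m);i=1+np.argmax(st[1:,4]);print(st[i])
cs,_=cv2.findContours((l==i).astype(np.uint8),0,1)
c=max(cs,key=cv2.contourArea);r=cv2.minAreaRect(c);b=cv2.boxPoints(r);print(r,b)
W=cast("top",b,.038);print(W,[np.linalg.norm(W[k]-W[k-1]) for k in range(4)],W.mean(0))
s=cv2.resize(im[110:265,230:420],None,fx=4,fy=3.87,interpolation=cv2.INTER_CUBIC)
cv2.imwrite("pics/topc.png",s)
E
```

```text
[ 63  63  65  63  63  63 104 154 161 161 161 161 160 160 160 159 159 158
 159 159 160 160 160 160 160 161 160 160 159 158 158 159 159 159 160 160
  87  40  37  26  39  36  52  53 117 153 159 158 161 159 161 158 160 159
 158 161 160 159 158 119  58  37  35  35  35  36  35  56  60  60  61  61
  59  57  88]
[167  11 166] [170   9 165] [ 18  22 154]
[ 289  187   58   58 2061]
((317.4017333984375, 215.51309204101562), (51.74209213256836, 51.94034194946289), 82.40535736083984) [[288.24014 193.3013 ]
 [339.72488 186.43668]
 [346.56332 237.72488]
 [295.07858 244.58951]]
[[ 0.65890095  0.05354784  0.038     ]
 [ 0.67723412 -0.07402441  0.038     ]
 [ 0.5503211  -0.09090113  0.038     ]
 [ 0.5321316   0.03554838  0.038     ]] [np.float64(0.1280408078113385), np.float64(0.12888282646987853), np.float64(0.12803022462096345), np.float64(0.12775107672125424)] [ 0.60464694 -0.01895733  0.038     ]
```

View pics/topc.png

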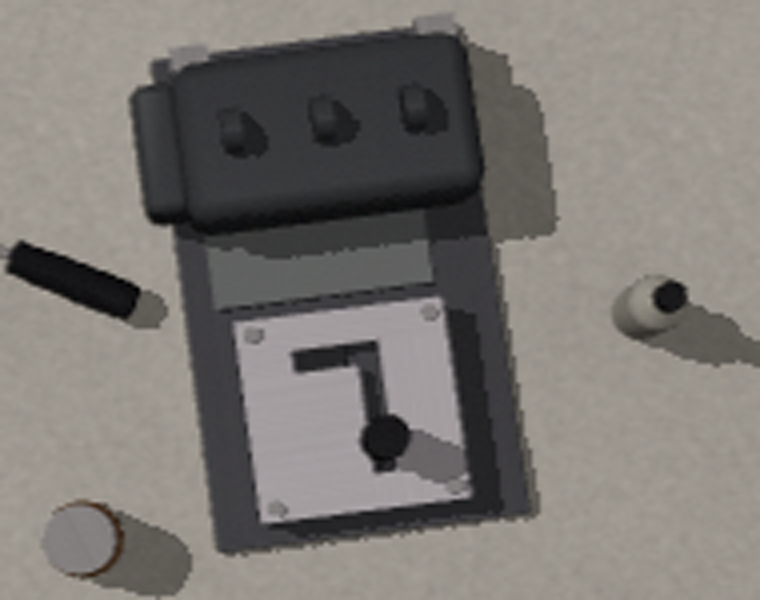

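Run:
```python
from h import *
a=np.radians(8.0);X=np.array([np.cos(a),np.sin(a),0]);Y=np.array([-X[1],X[0],0])
C=np.array([.60465,-.01896,0]);O=C-.015*Y
for n,x,y in(("start",-.035,0),("corner",.035,0),("end",.035,.04)):
    P=O+x*X+y*Y;P[2]=.038;print(n,P.round(4),proj("top",P).round(1))
for n,box in(("top",(205,240,312,345)),("scene",(180,205,238,262))):
    g=cv2.imread(f"pics/{n}1.png",0);m=np.zeros_like(g);b=box
    m[b[0]:b[1],b[2]:b[3]]=(g[b[0]:b[1],b[2]:b[3]]<32)*255
    k,l,st,ce=cv2.connectedComponentsWithStats(m);i=1+np.argmax(st[1:,4]);print(n,st[i],ce[i])
    K=O-.035*X
    print(' pred knob mid/top',proj(n,K+[0,0,.0645]),proj(n,K+[0,0,.0855]))
    if n=="top":
        d=cast(n,ce[i],.078)[0]-O;print(' fixture xy',d@X,d@Y)
for n,p,z in(("glue",(391,189),.05),("jar",(251,249),.055)):
    d=cast("top",p,z)[0];print(n,d,(d-O)@X,(d-O)@Y)
```

```text
start [ 0.5721 -0.0387  0.038 ] [[325.3 228.7]]
corner [ 0.6414 -0.0289  0.038 ] [[321.5 200.6]]
end [0.6358 0.0107 0.038 ] [[305.5 202.7]]
top [321 217  11  14 105] [325.96190476 223.08571429]
 pred knob mid/top [[326.27413985 228.21697466]] [[327.04766002 227.84886424]]
 fixture xy -0.023197158398773773 0.0003111947266370652
scene [246 185   8  16  98] [249.55102041 193.32653061]
 pred knob mid/top [[251.95382805 188.49648384]] [[251.56028362 181.72030099]]
glue [ 0.67047305 -0.19815783  0.05      ] 0.040242949248961546 -0.17161469159563764
jar [0.52020912 0.14265584 0.055     ] -0.06112652711830568 0.18679490234899065
```

```bash
python3 -m creep '[[[0,0,0],[0,0,0],0],[[5,-5,0],[0,0,5],0],[[8,-10,0],[0,0,10],0],[[12,-15,0],[0,0,15],0],[[16,-20,0],[0,0,21.8],0],[[19,-25,0],[0,0,21.8],0],[[22,-30,0],[0,0,21.8],0],[[26,-35,0],[0,0,21.8],0]]' 40
```

```text
time_s: 1.1
tool_pos: [0.3913, 0.1833, 0.2536]
tcp_rot: [0.0, -0.069, 0.998, 0.0]
wrist_force: [1.3, 0.8, -0.1]
width: 0.0
```

The predictions match the slot in the image to within a pixel, and the knob already sits about 12 mm along the long leg. I'll move to a point behind it.

```bash
python3 -m creep '[[[3,-5,0],[0,0,0],0],[[6,-10,0],[0,0,0],0],[[10,-15,0],[0,0,0],0],[[13,-20,0],[0,0,0],0],[[14.6,-22.7,0],[0,0,0],0],[[14.6,-22.7,-5],[0,0,0],0],[[14.6,-22.7,-9],[0,0,0],0],[[14.6,-22.7,-12],[0,0,0],0]]' && python3 -m creep '[[[0,0,-2],[0,0,0],0],[[0,0,-4],[0,0,0],0],[[0,0,-5],[0,0,0],0],[[0,0,-5.7],[0,0,0],0],[[0,0,-5.7],[0,0,0],0],[[0,0,-5.7],[0,0,0],0],[[0,0,-5.7],[0,0,0],0],[[0,0,-5.7],[0,0,0],0]]'
python3 - <<'E'
from h import *
a=bot.snapshot("top")[150:260,240:400];b=bot.snapshot("scene")[150:260,170:330]
cv2.imwrite("pics/c2.png",cv2.resize(np.hstack([a,b]),None,fx=2.5,fy=2.5,interpolation=2)[:,:,::-1])
E
```

```text
time_s: 2.1
tool_pos: [0.5362, -0.0419, 0.1314]
tcp_rot: [-0.001, -0.069, 0.998, 0.0]
wrist_force: [0.2, -0.2, 0.6]
width: -0.0001
time_s: 3.1
tool_pos: [0.5369, -0.0418, 0.0766]
tcp_rot: [0.0, -0.069, 0.998, -0.0]
wrist_force: [0.1, -0.0, -0.3]
width: -0.0002
```

View pics/c2.png

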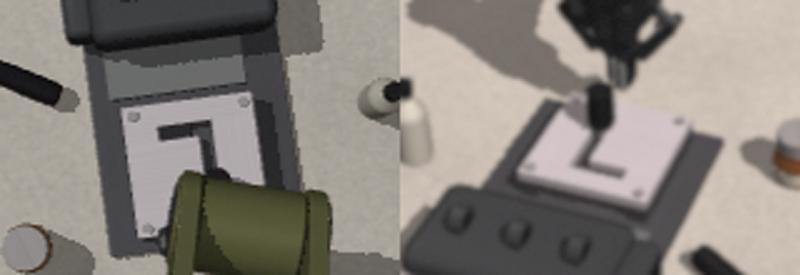

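Left half (top view): the wrist covers the start of the slot, and the corner leg is free. Right half (scene view): the closed tips at about (620,75) stand just behind the knob at (600,105), with the gate below. Now I'll push along the long leg.

```bash
python3 -m creep '[[[0.5,-0.1,0],[0,0,0],0],[[1.0,-0.05,0],[0,0,0],0],[[1.5,0.03,0],[0,0,0],0],[[2,0.1,0],[0,0,0],0],[[2.5,0.17,0],[0,0,0],0],[[3,0.24,0],[0,0,0],0],[[3.5,0.31,0],[0,0,0],0],[[4,0.38,0],[0,0,0],0]]' && python3 -m creep '[[[0.4,0.06,0],[0,0,0],0],[[0.8,0.11,0],[0,0,0],0],[[1.2,0.17,0],[0,0,0],0],[[1.6,0.22,0],[0,0,0],0],[[2,0.28,0],[0,0,0],0],[[2.4,0.34,0],[0,0,0],0],[[2.8,0.39,0],[0,0,0],0],[[3,0.42,0],[0,0,0],0]]'
python3 - <<'E'
from h import *
p=bot.read_state()['tool_pos']-[.6067,-.0338,0];a=np.radians(8)
print('fix',p[0]*np.cos(a)+p[1]*np.sin(a),p[1]*np.cos(a)-p[0]*np.sin(a))
b=bot.snapshot("scene")[160:240,190:320]
cv2.imwrite("pics/c3.png",cv2.resize(b,None,fx=5,fy=5,interpolation=2)[:,:,::-1])
E
```

```text
time_s: 4.2
tool_pos: [0.577, -0.0379, 0.0762]
tcp_rot: [-0.0, -0.069, 0.998, 0.0]
wrist_force: [-2.5, 0.4, 1.1]
width: 0.0002
time_s: 5.2
tool_pos: [0.607, -0.0338, 0.0762]
tcp_rot: [0.0, -0.069, 0.998, -0.0]
wrist_force: [-2.2, -0.1, 0.6]
width: 0.0003
fix 0.0002767515675908859 1.0934945327447127e-05
```

View pics/c3.png

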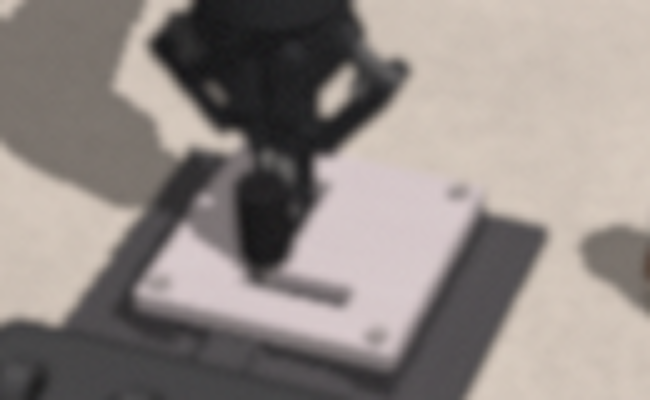

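The tip is pushing the knob at (265,215) with a 2.2 N reaction, and the corner is about 10 mm ahead. I'll advance slowly.

```bash
python3 -m creep '[[[0.2,0.03,0],[0,0,0],0],[[0.4,0.06,0],[0,0,0],0],[[0.6,0.08,0],[0,0,0],0],[[0.7,0.1,0],[0,0,0],0],[[0.8,0.11,0],[0,0,0],0],[[0.9,0.13,0],[0,0,0],0],[[0.95,0.13,0],[0,0,0],0],[[0.95,0.13,0],[0,0,0],0]]'; python3 -m creep '[[[0.03,0,0],[0,0,0],0],[[0.06,0.01,0],[0,0,0],0],[[0.09,0.01,0],[0,0,0],0],[[0.09,0.01,0],[0,0,0],0],[[0.09,0.01,0],[0,0,0],0],[[0.09,0.01,0],[0,0,0],0],[[0.09,0.01,0],[0,0,0],0],[[0.09,0.01,0],[0,0,0],0]]'
```

```text
time_s: 6.25
tool_pos: [0.6163, -0.0325, 0.0763]
tcp_rot: [0.0, -0.069, 0.998, -0.0]
wrist_force: [-2.6, 1.7, 0.2]
width: 0.0
time_s: 7.25
tool_pos: [0.6171, -0.0324, 0.0763]
tcp_rot: [0.0, -0.069, 0.998, 0.0]
wrist_force: [-1.4, 0.5, -0.2]
width: -0.0
```

```bash
python3 -m creep '[[[0.03,0,0],[0,0,0],0],[[0.06,0.01,0],[0,0,0],0],[[0.06,0.01,0],[0,0,0],0],[[0.06,0.01,0],[0,0,0],0],[[0.06,0.01,0],[0,0,0],0],[[0.06,0.01,0],[0,0,0],0],[[0.06,0.01,0],[0,0,0],0],[[0.06,0.01,0],[0,0,0],0]]'
python3 - <<'E'
from h import *
b=bot.snapshot("scene")[160:240,190:320]
cv2.imwrite("pics/c4.png",cv2.resize(b,None,fx=5,fy=5,interpolation=2)[:,:,::-1])
O=np.array([.6067,-.0338,0]);a=np.radians(8);X=np.array([np.cos(a),np.sin(a),0])
for x in(.033,.035,.0365):
  for z in(.0435,.0645,.0855): print(x,z,(proj("scene",O+x*X+[0,0,z])[0]-[190,160])*5)
E
```

```text
time_s: 8.25
tool_pos: [0.6177, -0.0323, 0.0763]
tcp_rot: [-0.0, -0.069, 0.998, -0.0]
wrist_force: [-1.9, 0.1, -1.0]
width: 0.0003
0.033 0.0435 [257.14215563 260.24584301]
0.033 0.0645 [254.5052408  226.73919933]
0.033 0.0855 [251.80632997 192.44478736]
0.035 0.0435 [255.46880599 262.83992724]
0.035 0.0645 [252.80924372 229.32303187]
0.035 0.0855 [250.08707665 195.01716521]
0.0365 0.0435 [254.21117191 264.78955487]
0.0365 0.0645 [251.53455764 231.26500182]
0.0365 0.0855 [248.79487943 196.95057401]
```

View pics/c4.png

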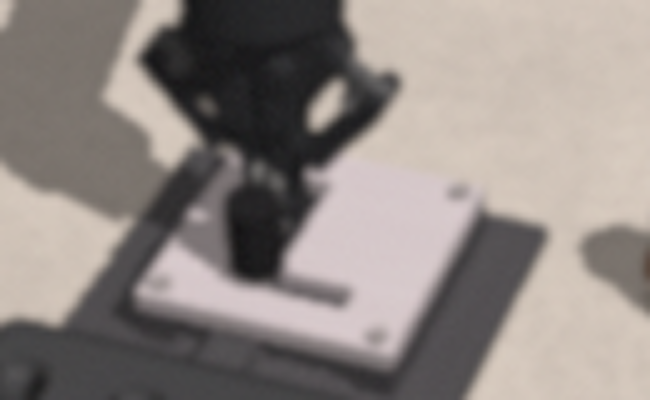

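The knob at about (254,232) is close to the predicted corner position (253,229), but there is no stop force yet. I'll continue in sub-millimetre steps.

```bash
python3 -m creep '[[[0.02,0,0],[0,0,0],0],[[0.04,0.01,0],[0,0,0],0],[[0.06,0.01,0],[0,0,0],0],[[0.06,0.01,0],[0,0,0],0],[[0.06,0.01,0],[0,0,0],0],[[0.06,0.01,0],[0,0,0],0],[[0.06,0.01,0],[0,0,0],0],[[0.06,0.01,0],[0,0,0],0]]'
```

```text
time_s: 9.3
tool_pos: [0.6183, -0.0322, 0.0763]
tcp_rot: [-0.0, -0.069, 0.998, -0.0]
wrist_force: [-1.3, 0.5, 0.7]
width: 0.0002
```

```bash
python3 -m creep '[[[0.02,0,0],[0,0,0],0],[[0.04,0.01,0],[0,0,0],0],[[0.05,0.01,0],[0,0,0],0],[[0.05,0.01,0],[0,0,0],0],[[0.05,0.01,0],[0,0,0],0],[[0.05,0.01,0],[0,0,0],0],[[0.05,0.01,0],[0,0,0],0],[[0.05,0.01,0],[0,0,0],0]]'
```

```text
time_s: 10.3
tool_pos: [0.6189, -0.0321, 0.0763]
tcp_rot: [0.0, -0.069, 0.998, -0.0]
wrist_force: [-2.3, 0.2, 0.2]
width: 0.0001
```

```bash
python3 -m creep '[[[0.02,0,0],[0,0,0],0],[[0.04,0.01,0],[0,0,0],0],[[0.06,0.01,0],[0,0,0],0],[[0.06,0.01,0],[0,0,0],0],[[0.06,0.01,0],[0,0,0],0],[[0.06,0.01,0],[0,0,0],0],[[0.06,0.01,0],[0,0,0],0],[[0.06,0.01,0],[0,0,0],0]]'
```

```text
time_s: 11.3
tool_pos: [0.6194, -0.032, 0.0763]
tcp_rot: [-0.0, -0.069, 0.998, -0.0]
wrist_force: [-1.3, 0.4, -0.1]
width: 0.0002
```

```bash
python3 -m creep '[[[0.02,0,0],[0,0,0],0],[[0.04,0.01,0],[0,0,0],0],[[0.06,0.01,0],[0,0,0],0],[[0.06,0.01,0],[0,0,0],0],[[0.06,0.01,0],[0,0,0],0],[[0.06,0.01,0],[0,0,0],0],[[0.06,0.01,0],[0,0,0],0],[[0.06,0.01,0],[0,0,0],0]]'
```

```text
time_s: 12.3
tool_pos: [0.62, -0.0319, 0.0763]
tcp_rot: [0.0, -0.069, 0.998, -0.0]
wrist_force: [-1.9, 1.1, 0.1]
width: -0.0004
```

```bash
python3 -m creep '[[[0.02,0,0],[0,0,0],0],[[0.04,0.01,0],[0,0,0],0],[[0.06,0.01,0],[0,0,0],0],[[0.08,0.01,0],[0,0,0],0],[[0.1,0.01,0],[0,0,0],0],[[0.1,0.01,0],[0,0,0],0],[[0.1,0.01,0],[0,0,0],0],[[0.1,0.01,0],[0,0,0],0]]'
python3 - <<'E'
from h import *
im=bot.snapshot("scene");b=im[160:240,190:320]
cv2.imwrite("pics/c5.png",cv2.resize(b,None,fx=6,fy=6,interpolation=2)[:,:,::-1])
E
```

```text
time_s: 13.3
tool_pos: [0.6208, -0.0318, 0.0763]
tcp_rot: [-0.0, -0.069, 0.998, 0.0]
wrist_force: [-6.9, -0.2, 3.6]
width: 0.0
```

View pics/c5.png

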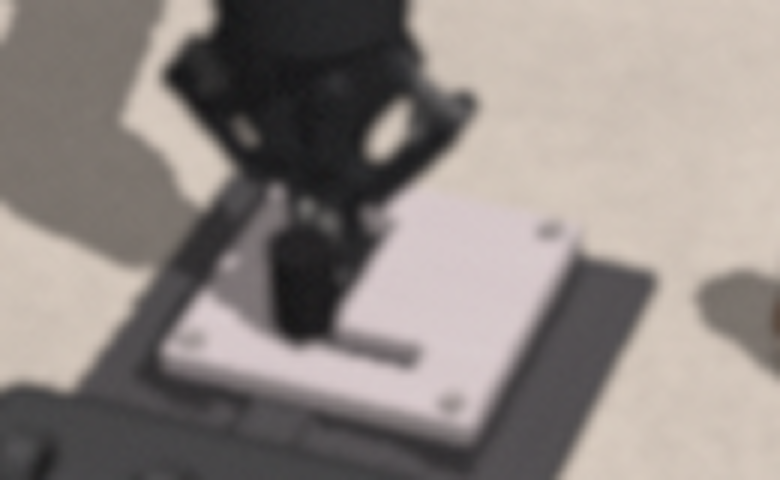

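The knob is at the corner at about (305,290), and the reaction rose to 7 N, so it is against the stop. That is about 2.6 mm past my estimate, within calibration. Now I'll back off and go round to its -y side.

```bash
python3 -m creep '[[[-0.7,-0.1,0],[0,0,0],0],[[-1.4,-0.2,0],[0,0,0],0],[[-1.4,-0.2,0],[0,0,0],0],[[-1.1,-2.4,0],[0,0,0],0],[[-0.8,-4.6,0],[0,0,0],0],[[-0.8,-4.6,0],[0,0,0],0],[[1.1,-4.4,0],[0,0,0],0],[[3,-4.1,0],[0,0,0],0]]' && python3 -m creep '[[[0,0,0],[0,0,0],0],[[0,0.2,0],[0,0,0],0],[[-0.05,0.4,0],[0,0,0],0],[[-0.08,0.6,0],[0,0,0],0],[[-0.11,0.8,0],[0,0,0],0],[[-0.14,1.0,0],[0,0,0],0],[[-0.14,1.0,0],[0,0,0],0],[[-0.14,1.0,0],[0,0,0],0]]'
cat >> h.py <<'E'
def fix():
    s=bot.read_state();p=s['tool_pos']-[.6067,-.0338,0];a=np.radians(8);f=s['wrist_force']
    for v in(p*1000,f): print(round(v[0]*np.cos(a)+v[1]*np.sin(a),1),round(v[1]*np.cos(a)-v[0]*np.sin(a),1))
E
python3 - <<'E'
from h import *
fix()
b=bot.snapshot("scene")[160:240,190:320]
cv2.imwrite("pics/c6.png",cv2.resize(b,None,fx=5,fy=5,interpolation=2)[:,:,::-1])
E
```

```text
time_s: 14.35
tool_pos: [0.6516, -0.0731, 0.0763]
tcp_rot: [-0.0, -0.069, 0.998, 0.0]
wrist_force: [-1.0, 0.2, 0.0]
width: -0.0003
time_s: 15.35
tool_pos: [0.6497, -0.0628, 0.0763]
tcp_rot: [0.0, -0.069, 0.998, -0.0]
wrist_force: [0.8, -0.5, 0.1]
width: 0.0001
38.5 -34.7
0.7 -0.6
```

View pics/c6.png

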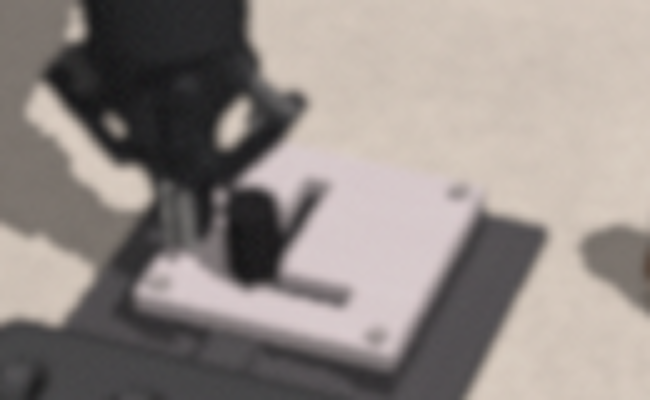

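The knob at (254,235) is standing in the corner, with the tips at about (190,215) on its -y side. Now I'll push along the short leg.

```bash
python3 -m creep '[[[-0.04,0.3,0],[0,0,0],0],[[-0.08,0.6,0],[0,0,0],0],[[-0.13,0.9,0],[0,0,0],0],[[-0.17,1.2,0],[0,0,0],0],[[-0.2,1.4,0],[0,0,0],0],[[-0.22,1.6,0],[0,0,0],0],[[-0.25,1.8,0],[0,0,0],0],[[-0.25,1.8,0],[0,0,0],0]]'; python3 -c "from h import *;fix()"
```

```text
time_s: 16.4
tool_pos: [0.6471, -0.0447, 0.0763]
tcp_rot: [-0.0, -0.069, 0.998, 0.0]
wrist_force: [-0.6, -2.0, -0.1]
width: -0.0001
38.5 -16.4
-0.8 -1.9
```

```bash
python3 -m creep '[[[-0.04,0.3,0],[0,0,0],0],[[-0.08,0.6,0],[0,0,0],0],[[-0.13,0.9,0],[0,0,0],0],[[-0.17,1.2,0],[0,0,0],0],[[-0.21,1.5,0],[0,0,0],0],[[-0.25,1.8,0],[0,0,0],0],[[-0.29,2.1,0],[0,0,0],0],[[-0.29,2.1,0],[0,0,0],0]]'; python3 -m creep '[[[-0.01,0.1,0],[0,0,0],0],[[-0.03,0.2,0],[0,0,0],0],[[-0.04,0.28,0],[0,0,0],0],[[-0.05,0.35,0],[0,0,0],0],[[-0.05,0.4,0],[0,0,0],0],[[-0.05,0.4,0],[0,0,0],0],[[-0.05,0.4,0],[0,0,0],0],[[-0.05,0.4,0],[0,0,0],0]]'; python3 -c "from h import *;fix()"
```

```text
time_s: 17.4
tool_pos: [0.6442, -0.0235, 0.0762]
tcp_rot: [-0.0, -0.069, 0.998, 0.0]
wrist_force: [-0.2, -0.9, 0.1]
width: -0.0003
time_s: 18.4
tool_pos: [0.6437, -0.0198, 0.0763]
tcp_rot: [-0.0, -0.069, 0.998, 0.0]
wrist_force: [-0.6, -1.5, -2.0]
width: 0.0003
38.6 8.7
-0.8 -1.4
```

```bash
python3 -m creep '[[[0,0.03,0],[0,0,0],0],[[0,0.06,0],[0,0,0],0],[[-0.01,0.1,0],[0,0,0],0],[[-0.02,0.13,0],[0,0,0],0],[[-0.02,0.16,0],[0,0,0],0],[[-0.03,0.2,0],[0,0,0],0],[[-0.03,0.2,0],[0,0,0],0],[[-0.03,0.2,0],[0,0,0],0]]'; python3 -c "from h import *;fix()"
```

```text
time_s: 19.4
tool_pos: [0.6435, -0.0178, 0.0763]
tcp_rot: [0.0, -0.069, 0.998, 0.0]
wrist_force: [-0.2, -0.9, -1.4]
width: -0.0003
38.6 10.7
-0.3 -0.8
```

```bash
python3 -m creep '[[[0,0.03,0],[0,0,0],0],[[0,0.05,0],[0,0,0],0],[[-0.01,0.08,0],[0,0,0],0],[[-0.01,0.1,0],[0,0,0],0],[[-0.01,0.1,0],[0,0,0],0],[[-0.01,0.1,0],[0,0,0],0],[[-0.01,0.1,0],[0,0,0],0],[[-0.01,0.1,0],[0,0,0],0]]'; python3 -c "from h import *;fix()"
```

```text
time_s: 20.4
tool_pos: [0.6433, -0.0168, 0.0763]
tcp_rot: [0.0, -0.069, 0.998, -0.0]
wrist_force: [-0.0, -1.9, -1.0]
width: -0.0001
38.7 11.7
-0.3 -1.9
```

```bash
python3 -m creep '[[[0,0.03,0],[0,0,0],0],[[0,0.05,0],[0,0,0],0],[[-0.01,0.08,0],[0,0,0],0],[[-0.01,0.1,0],[0,0,0],0],[[-0.01,0.1,0],[0,0,0],0],[[-0.01,0.1,0],[0,0,0],0],[[-0.01,0.1,0],[0,0,0],0],[[-0.01,0.1,0],[0,0,0],0]]'
```

```text
time_s: 21.4
tool_pos: [0.6432, -0.0159, 0.0763]
tcp_rot: [-0.0, -0.069, 0.998, -0.0]
wrist_force: [0.6, -5.0, -2.6]
width: -0.0001
```

```bash
python3 -m creep '[[[0,0.03,0],[0,0,0],0],[[0,0.05,0],[0,0,0],0],[[-0.01,0.08,0],[0,0,0],0],[[-0.01,0.1,0],[0,0,0],0],[[-0.01,0.1,0],[0,0,0],0],[[-0.01,0.1,0],[0,0,0],0],[[-0.01,0.1,0],[0,0,0],0],[[-0.01,0.1,0],[0,0,0],0]]'
```

```text
time_s: 22.4
tool_pos: [0.6431, -0.0152, 0.0762]
tcp_rot: [-0.0, -0.069, 0.998, -0.0]
wrist_force: [0.2, -7.2, -2.7]
width: -0.0001
```

```bash
python3 -m creep '[[[0,0.03,0],[0,0,0],0],[[0,0.05,0],[0,0,0],0],[[-0.01,0.08,0],[0,0,0],0],[[-0.01,0.1,0],[0,0,0],0],[[-0.01,0.1,0],[0,0,0],0],[[-0.01,0.1,0],[0,0,0],0],[[-0.01,0.1,0],[0,0,0],0],[[-0.01,0.1,0],[0,0,0],0]]'; python3 -c "from h import *;fix()"
```

```text
time_s: 23.4
tool_pos: [0.6431, -0.0146, 0.0762]
tcp_rot: [-0.0, -0.069, 0.998, -0.001]
wrist_force: [0.6, -10.5, -3.5]
width: 0.0001
38.7 13.9
-0.9 -10.5
```

The force keeps rising to 10.5 N with almost no advance, so the knob is hard against the closed end. I'll back straight off, lift and move clear.

```bash
python3 -m creep '[[[0.14,-1,0],[0,0,0],0],[[0.42,-3,0],[0,0,0],0],[[0.42,-3,0],[0,0,0],0],[[0.42,-3,5],[0,0,0],0],[[0.42,-3,10],[0,0,0],0],[[0.42,-3,15],[0,0,0],0],[[-6,-3,17],[0,0,0],0],[[-12,-3,17],[0,0,0],0]]'; python3 -m creep '[[[-6,-1,0],[0,0,0],0],[[-12,-2,0],[0,0,0],0],[[-15,-3,0],[0,0,0],0],[[-15,-3,0],[0,0,0],0],[[-15,-3,0],[0,0,0],0],[[-15,-3,0],[0,0,0],0],[[-15,-3,0],[0,0,0],0],[[-15,-3,0],[0,0,0],0]]'
python3 - <<'E'
from h import *
t=bot.snapshot("top");s=bot.snapshot("scene")
cv2.imwrite("pics/f.png",cv2.resize(np.hstack([t[150:270,230:420],s[150:270,150:350]]),None,fx=2,fy=2,interpolation=2)[:,:,::-1])
g=cv2.cvtColor(t,7);m=np.zeros_like(g);m[185:240,293:345]=(g[185:240,293:345]<32)*255
k,l,st,ce=cv2.connectedComponentsWithStats(m);i=1+np.argmax(st[1:,4])
a=np.radians(8);X=np.array([np.cos(a),np.sin(a),0]);Y=np.array([-X[1],X[0],0])
d=cast("top",ce[i],.078)[0]-[.6067,-.0338,0];print(st[i],ce[i],d@X,d@Y)
o=cv2.imread("pics/top1.png",0).astype(int)
for n,(r0,r1,c0,c1) in dict(glue=(175,205,378,410),jar=(235,262,236,265),driver=(155,197,198,270)).items():
    print(n,abs(o[r0:r1,c0:c1]-g[r0:r1,c0:c1].astype(int)).max())
E
```

```text
time_s: 24.4
tool_pos: [0.524, -0.0437, 0.2475]
tcp_rot: [0.001, -0.069, 0.998, -0.0]
wrist_force: [0.5, -0.6, 0.1]
width: 0.0002
time_s: 25.4
tool_pos: [0.3753, -0.0737, 0.2461]
tcp_rot: [-0.0, -0.069, 0.998, 0.0]
wrist_force: [-0.5, 0.1, -0.5]
width: -0.0001
[302 195  11  13 100] [306.61 200.99] 0.035221139736260614 0.03893368904483309
glue 6
jar 6
driver 8
```

View pics/f.png

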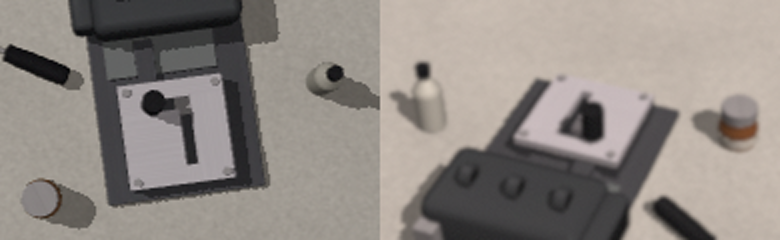

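The final view shows the knob at top-view pixel (306.6, 201.0), over the closed end of the short leg. That is (35.2, 38.9) mm in fixture axes against a target of (35, 40), and one pixel is about 2.5 mm. The three bystanders look unchanged, and the hand is clear.

```bash
python3 -c "from cell import bot;print(bot.hand_in())"
```

```text
the job is handed in; nothing more can be done
None
```

The knob is in the short leg and, by my checks, fully home at the slot's closed end. I handed the job in at about 25.5 s of the 40 s allowed.

- **Pushing:** I used only closed fingertips. I pushed the knob along the long leg to the corner, where the stop showed as about 7 N. I then went round to its -y side and pushed it along the short leg until the force rose from 2 N to 10.5 N against the closed end. No reading, taken at the end of each move, was higher than that.
- **Final position:** the last top view puts the knob at (35.2, 38.9) mm in fixture axes, against a target of (35, 40). One pixel is about 2.5 mm, so the picture alone can't settle the last millimetre; the force rise at the closed end is the stronger evidence.
- **Bystanders and hand:** the glue bottle, jar and screwdriver look the same as in the first picture, with differences only at noise level. The hand is well clear and reads about zero force.
- **Disagreements:** the knob started about 12 mm along the long leg, not at the slot's start. I met the corner stop about 2.6 mm farther on than I had estimated, slightly more than the 2 mm calibration figure.

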